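# Weigh a loaded sample carrier on the spring balance

## Robot

A 6-joint arm with a two-finger parallel gripper is mounted at the origin on a cart in front of the work surface, level with it; the furniture and walls round the work are solid. World frame = base frame: x ahead of the robot, y to its left, z up, the work surface at z = 0. Lengths are in m, angles in degrees, forces in N, time in s.
With the tool pointing down it reaches from about 0.3 to 0.75 m from the base axis. Payload 8.5 kg.
Tool frame: the origin (TCP) lies between the finger pads; the fingertips stand 19 mm ahead of it and the grasp point (between the pads) is the TCP; z points along the fingers, y is the line along which they close (so a half turn about z gives the same grasp; the last joint's range is limited). The gripper opens to 85 mm and grips with 20 to 120 N. Pads are 22 mm wide; open, the fingers measure 114 mm over their backs; the gripper's body (76 mm by 85 mm) begins 54 mm behind the grasp point. The pads swing forward as they close: fully open they stand 13 mm farther back than shut.
Start: joints at [64.441, 21.807, 74.336, -0, 83.858, -12.336], TCP at [0.126, 0.535, 0.211] pointing down, gripper open.
Joint ranges: [-178.18, 178.18], [-50.72, 133.34], [12.68, 142.11], [-81.47, 261.47], [9.98, 163.14], [-165.26, 165.26]. Speed limits (degrees/s): [136.94, 136.94, 180, 180, 180, 180].

## Interface

Orientations are given as [roll, pitch, yaw] about the fixed x, y, z axes, in that order (R = Rz(yaw) Ry(pitch) Rx(roll)).
In Python, from workcell import state, camera, camera_params, ticket, recognise gives the robot as it stands. The module is installed in compiled form; this text tells all that it offers.
- The arm moves only by the tool drive_tool, never from a script. Its argument "increments" is a list of rows, each a list of 7 numbers: the shift along the tool's x, y, z in units of 0.1 m (1.0 is 0.1 m), then the turn, a rotation vector about the tool's x, y, z in units of 90 degrees (1.0 is 90 degrees), then the closure in counts, from 0 (fully open) to 255 (shut). A call has 1 to 8 rows; each row shifts and turns the commanded pose from where the row before left it, along the tool's axes as they then stand; what a row does not reach is not made up. A row lasts 1/10 s, in which the tool goes at most 50 mm and 8.59 degrees, less where a joint would pass 70% of its speed; a pose out of reach is approached as far as the arm can. A call with a number of a shift or a turn outside -1 to 1 is refused whole. A call with a gripper value outside its range is refused whole. The fingers move at their own pace and stop on an object; "squeeze" is the grip in N (left out, the last holds). Time passes only in rows, so rows that do not move let the fingers close. It gives the time, the measured TCP pose, the force, the opening and the grip force at its end, in the units of the state.
- state(): the state, without advancing time (a new reading comes with each control period).
- camera(name): name is "scene" or "top" or "wrist"; returns (picture, depth): 400x640x3 uint8, red, green, blue; 400x640 float32, m along the optical axis (not along the pixel's ray), 0 where there is no reading.
- camera_params(name): a dict with "camera_matrix" (3x3 intrinsics, pixels), "R" (3x3) and "t" (3): a world point X has camera coordinates R X + t; the wrist camera has in their place "hand_eye" (4x4, takes a point from camera to tool coordinates, whose origin is the TCP and whose axes are the flange's). Camera axes: x right, y down, z forward; pixel columns grow to the right and rows downward; lengths in m; the calibration is good to about 2 mm. A picture is of the moment at which its call begins: read the wrist's pose just before it. camera_params takes no time and is no camera call.
- ticket.close_job(): hands the job in; it is judged then, once.
Trained networks look in the newest picture that a camera, given by its name, has taken for a name from the list of things; names that differ only in an ending like _2 or _b are one class to them, and where a whole thing is asked for, a point or a joint stands for the part that bears it (a point fixed in the world has none). Each returns a list of dicts, best first, with "p" (0 to 1); they miss things now and then, are a little off and sometimes report something else, mostly with a low value. They report only what shows in the picture. A call takes as long as a camera call. They do not tell look-alikes from the thing itself.
- recognise(camera, label): "rect" ([left, top, right, bottom] in pixels, round what is visible of it).
The state is a dict: "time": time; "joint_positions": joint angles; "joint_velocities": joint speeds; "joint_torque": joint torques, N m; "tcp_pos": TCP position; "tcp_rot": TCP orientation; "force": force on the tool from outside, world axes, zero at the start; "moment": the same for the moment, N m; "opening": opening from 0.0 (shut) to 1.0 (fully open); "finger_force": force on a finger pad.
Only numpy, scipy, OpenCV 4.12 (cv2) and the standard library are available. Lean on these libraries where they do the work, as an engineer would, in place of code of your own. Each camera call takes 0.05 s, during which the arm holds its last target. There are 200 camera calls.

## Task

Weigh the tub in its carrier: hang the carrier by its ring on the hook of the spring balance, with the tub still standing in it. Let the weight onto the spring slowly and let go only once the balance bears all of it, so that the pointer neither jumps, springs back nor is pulled to its stop, and leave the carrier hanging freely and still. Do not disturb the other things on the bench.

Things in the scene. Friction and masses are not known exactly. Their poses are not given: they have to be found in the camera images.
- balance: Spring balance on a fixed stand. Origin on the bench straight below the hook; x from the hook to the post behind it, z up; hook opening and scale face look to -x. Post 18 mm thick at x = +64 mm, 520 mm tall; grey base 95 (x) x 140 (y) x 16 mm at x = -20 to +75 mm, also under the hook.
- housing_under (a point): Middle of the underside of the balance's white housing, 60 (x) x 90 (y) x 140 mm, straight over the hook, 365 mm above the bench. It bars the way from above: what holds the carrier at the hook must lean back toward the balance's -x, 30 to 45 degrees from vertical.
- hook_seat (a point): Middle of the ring's wire when it rests in the hook's bowl; axes as the balance's; 290 mm above the bench unloaded, moves with the hook. J hook of 7 mm wire in the x-z plane: shank behind (inner face x = +11 mm), bowl underside 10 mm below this point. Bring the ring on from the front (-x), its top wire above the hook's tip, the tip inside the ring, until over the bowl; then lower.
- hook_tip (a point): Top end of the hook's upturned tip, in front of the bowl: 16 mm toward -x and 17.5 mm above the seat point; moves with the hook.
- hook (a joint): Travel of hook and pointer straight down, m: 0 unloaded, stop at 0.085. Spring 125 N/m (8 mm per newton), lightly damped: it should never move faster than a few cm/s. At rest under the loaded carrier it stands between 0.023 and 0.062, by the weight, which is not known beforehand (2.9 to 7.7 N).
- carrier: Loose carrier, 0.18 kg, on the bench: aluminium tray 68 (x) x 72 (y) x 34 mm, 4 mm walls; steel bail rising at y = +-39 mm to 74 mm height; on its middle a grey upright stem 18 (x) x 16 (y) mm from 72 to 144 mm height, and on that a ring of 6 mm wire, 56 mm outside, 44 mm inside, its hole looking along x. Origin at the centre of the underside, z up. A half turn about z makes no difference.
- carrier_ring_top (a point): Middle of the wire at the top of the carrier's ring, 196 mm above the carrier's underside, on its z axis.
- carrier_grip (a point): Point on the stem's centre line, 100 mm above the carrier's underside. Pinch the stem across its 16 mm (along the carrier's y), the gripper leaning back along the carrier's x by 30 to 45 degrees so that the ring above stays clear of the gripper's body.
- tub: White round tub with lid, diameter 53 mm, 46 mm high, standing loose in the carrier's tray (4 mm floor; about 4 mm play). Contents of unknown weight (0.12 to 0.60 kg with the tub). Origin at the centre of its underside.
- bottle: Bystander: brown stoppered bottle, diameter 60, height 112 mm, origin under its centre.
- carton: Bystander: small carton 52 x 62 x 70 mm, origin under its centre.
- jar: Bystander: clear glass jar, diameter 60, height 82 mm, origin under its centre.
- timer_box: Bystander: flat white bench timer 63 x 63 x 21 mm, origin under its centre.
There are look-alikes about, which are no part of the job. What is shaped like the tub but black, purple or red is not meant.

How it is judged (in metres and radians):
On the way:
1. the carrier's ring is in the hook and loads the spring while the gripper still holds the carrier (distance between carrier_ring_top and hook_seat below 0.012 m and value of joint hook above 0.01 m and contact force between the fingers and carrier above 1 N), for 0.1 s.
At the end, for the whole second after the job is handed in: Carrier hangs by its ring on the hook (ring top within 10 mm of the seat, travel over 18 mm, over 1.5 N), over 12 mm off the bench, tilt under 0.15 rad, under 0.03 m/s, hook under 0.02 m/s; tub stands in the tray (within 12 mm of its middle and underside, tilt under 0.2 rad) (distance between carrier_ring_top and hook_seat below 0.01 m and value of joint hook above 0.018 m and contact force between carrier and balance above 1.5 N and height (world z) of carrier above 0.012 m and angle between carrier's own z axis and vertical below 0.15 rad and linear speed of carrier below 0.03 m/s and velocity of joint hook between -0.02 and 0.02 m/s and horizontal distance between tub and carrier below 0.012 m and z of tub in the frame of carrier below 0.012 m and angle between tub's own z axis and vertical below 0.2 rad); the robot touches nothing.
It fails at once if the pointer jumps: the hook moves faster than 0.08 m/s down or up (the load was dropped on the spring, or the hook let fly) (velocity of joint hook above 0.08 m/s or velocity of joint hook below -0.08 m/s).
It fails at once if the hook is pulled to its stop (travel over 80 mm) (value of joint hook above 0.08 m).
It fails at once if the bottle, carton, jar or timer standing by is moved by more than 25 mm or tipped over (distance of any of bottle, carton, jar, timer_box from where it was at the start of the episode above 0.025 m or angle between any of bottle, carton, jar, timer_box's own z axis and vertical above 0.35 rad).
It also fails if it takes over 58 s, if anything falls off the work surface, if the arm or the gripper's body presses on something with over 40 N, if the wrist force passes 120 N, or if a joint passes its speed limit or range.

## Working session

There is one attempt and no reset: what is moved stays moved. The work goes in short steps, Python scripts to look and compute and a tool call to move; the robot and the scene stay as the last step left them, time stands still between calls to the robot, and variables do not carry over. Pictures are saved under pics/ and viewed, at most 10 in all, crops included, and the job is handed in when it is done.

Besides the shell and the picture viewer there is one more tool, called as a command line: name --pt "numbers of a row" for each row, then --argument value for the rest. drive_tool: Moves the arm, as the interface text tells. Shifts and turns lie within -1 to 1; 1 stands for 0.1 m of shift or 90 degrees of turn. Its arguments: {"type":"object","properties":{"increments":{"type":"array","items":{"type":"array","items":{"type":"number"}}},"squeeze":{"type":"number"}},"required":["increments"]}

```bash
mkdir -p pics; cat > h.py <<'E'
import numpy as np, cv2
from scipy.spatial.transform import Rotation as Ro
from workcell import state, camera, camera_params, ticket, recognise
def cloud(name,d):
    P=camera_params(name);K=np.array(P["camera_matrix"])
    v,u=np.mgrid[:400,:640]
    c=np.stack([(u-K[0,2])/K[0,0]*d,(v-K[1,2])/K[1,1]*d,d],-1)
    if "hand_eye" in P:
        s=state();H=np.array(P["hand_eye"]);R=Ro.from_euler('xyz',s["tcp_rot"],degrees=True).as_matrix()
        return (c@H[:3,:3].T+H[:3,3])@R.T+s["tcp_pos"]
    return (c-np.array(P["t"]))@np.array(P["R"])
E
python3 - <<'E'
from h import *
s=state();print({k:np.round(v,3) for k,v in s.items()})
ims=[]
for n in("scene","top"):
    im,d=camera(n);np.savez(n+".npz",im=im,w=cloud(n,d),d=d);w=cloud(n,d)
    cv2.imwrite(f"pics/{n}0.png",im[:,:,::-1])
    for l in["balance","carrier","tub","bottle","carton","jar","timer_box","carrier_ring_top","hook"]:
        for r in recognise(n,l)[:3]:
            x0,y0,x1,y1=[int(a) for a in r["rect"]]
            q=w[y0:y1+1,x0:x1+1][d[y0:y1+1,x0:x1+1]>0]
            print(n,l,round(r["p"],2),[x0,y0,x1,y1],np.round(w[min(399,(y0+y1)//2),min(639,(x0+x1)//2)],3))
E
```

```text
{'time': np.float64(0.0), 'joint_positions': array([ 64.441,  21.84 ,  74.384,  -0.   ,  83.857, -12.334]), 'joint_velocities': array([-0.027,  0.016,  0.058, -0.011,  0.064,  0.062]), 'joint_torque': array([-0.0000e+00, -4.4847e+01, -2.3128e+01, -0.0000e+00,  5.0000e-03,
       -0.0000e+00]), 'tcp_pos': array([0.126, 0.535, 0.21 ]), 'tcp_rot': array([-1.79921e+02, -1.70000e-02,  1.66775e+02]), 'force': array([-0.282, -0.228, -0.383]), 'moment': array([-0.049,  0.007, -0.077]), 'finger_force': np.float64(0.0), 'opening': np.float64(1.002)}
scene balance 0.66 [257, 86, 308, 237] [0.864 0.395 0.145]
scene carrier 0.58 [365, 204, 389, 259] [ 0.585 -0.167  0.093]
scene tub 0.72 [400, 244, 416, 263] [ 0.576 -0.283  0.047]
scene tub 0.7 [370, 240, 387, 250] [ 0.573 -0.178  0.049]
scene tub 0.69 [384, 255, 405, 280] [ 0.481 -0.273  0.044]
scene bottle 0.94 [222, 202, 242, 240] [0.449 0.339 0.067]
scene carton 0.87 [444, 242, 466, 272] [ 0.615 -0.426  0.053]
scene jar 0.84 [238, 195, 252, 221] [0.567 0.371 0.06 ]
scene timer_box 0.62 [301, 247, 320, 264] [0.451 0.015 0.019]
scene carrier_ring_top 0.96 [366, 214, 387, 261] [ 0.694 -0.118  0.003]
scene hook 0.28 [365, 216, 389, 261] [ 0.611 -0.157  0.051]
top balance 0.56 [209, 196, 225, 220] [0.568 0.387 0.082]
top carrier 0.76 [342, 171, 367, 210] [ 0.584 -0.164  0.082]
top tub 0.69 [374, 202, 386, 223] [ 0.489 -0.257  0.048]
top tub 0.48 [371, 181, 384, 201] [ 0.587 -0.264  0.049]
top tub 0.48 [337, 210, 348, 230] [ 0.473 -0.1    0.046]
top bottle 0.72 [219, 219, 236, 247] [0.453 0.35  0.082]
top carton 0.56 [397, 167, 421, 190] [ 0.624 -0.406  0.065]
top jar 0.76 [207, 196, 224, 218] [0.614 0.407 0.012]
top jar 0.49 [232, 118, 278, 215] [0.552 0.207 0.365]
top timer_box 0.73 [305, 222, 321, 240] [0.451 0.02  0.02 ]
top timer_box 0.7 [343, 179, 366, 205] [ 0.591 -0.168  0.053]
top carrier_ring_top 0.62 [342, 176, 367, 208] [ 0.591 -0.168  0.053]
```

```bash
python3 - <<'E'
from h import *
a=cv2.imread("pics/scene0.png")[70:300,200:480];b=cv2.imread("pics/top0.png")[100:260,190:430]
cv2.imwrite("pics/c1.png",np.vstack([cv2.resize(a,(700,300) if 0 else (365,300)),cv2.resize(b,(365,243))]) if 0 else cv2.resize(a,None,fx=2.6,fy=2.6,interpolation=3))
cv2.imwrite("pics/c2.png",cv2.resize(b,None,fx=3.3,fy=3.3,interpolation=3))
E
```

```text
(no output)
```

View pics/c1.png

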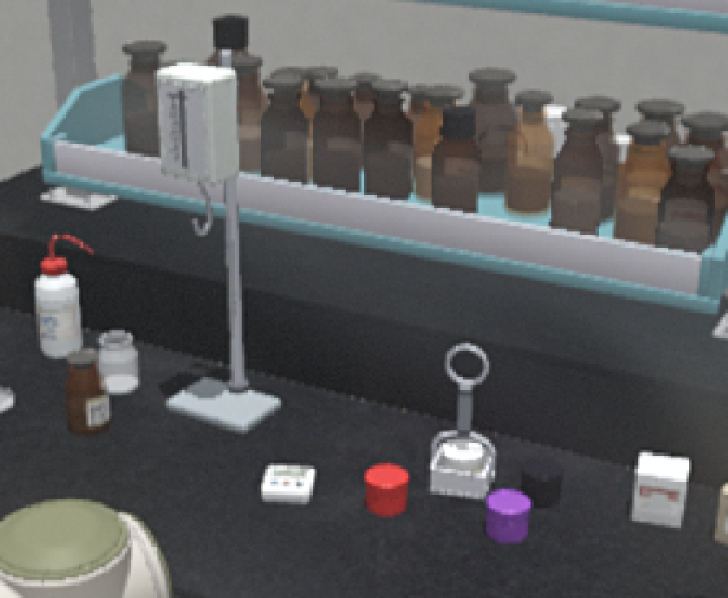

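View pics/c2.png

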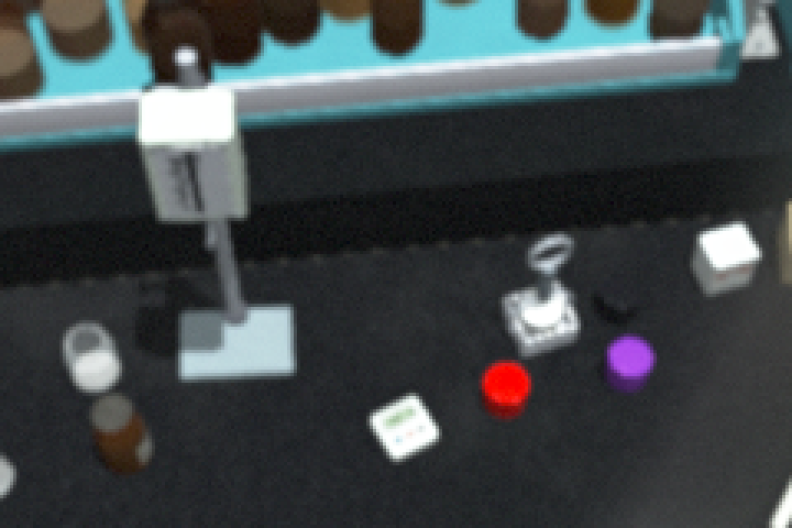

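The scene crop shows the balance with its hook at about (279,157) and the carrier at (378,240) holding the white tub. Look-alike tubs are red (349,258), purple (395,268) and black (408,257). I choose the white one standing in the carrier. Next I measure both objects from the depth.

```bash
python3 - <<'E'
from h import *
for n in("scene","top"):
    f=np.load(n+".npz");w=f["w"];im=f["im"].astype(int);ok=f["d"]>0
    def box(lo,hi): return ok&(w>lo).all(-1)&(w<hi).all(-1)
    def st(t,m):
        q=w[m]
        if len(q)>3:
            r=cv2.minAreaRect((q[:,:2]*1000).astype(np.float32));print(n,t,len(q),"mean",q.mean(0).round(4),"min",q.min(0).round(3),"max",q.max(0).round(3),"rect",np.round(r[0],1),np.round(r[1],1),round(r[2],1))
    st("ring",box([.5,-.25,.145],[.68,-.08,.22]))
    st("stem",box([.5,-.25,.085],[.68,-.08,.14]))
    st("tray",box([.5,-.22,.022],[.68,-.11,.045]))
    st("traylow",box([.5,-.215,.008],[.68,-.11,.045]))
    st("tub",box([.5,-.22,.046],[.68,-.11,.056]))
    st("base",box([.4,.1,.009],[.75,.33,.022]))
    st("post",box([.4,.1,.05],[.75,.33,.25]))
    st("hook",box([.4,.1,.25],[.75,.33,.35]))
    st("house",box([.4,.1,.37],[.75,.33,.495]))
    st("housetop",box([.4,.1,.498],[.75,.33,.513]))
    if n=="top":
        m=box([.4,.1,.37],[.75,.33,.48]);print(np.argwhere(m).min(0),np.argwhere(m).max(0))
E
```

```text
scene ring 85 mean [ 0.5879 -0.1699  0.173 ] min [ 0.578 -0.197  0.145] max [ 0.599 -0.142  0.2  ] rect [ 587.7 -169.4] [15.6 55. ] 8.6
scene stem 83 mean [ 0.5834 -0.1718  0.1126] min [ 0.572 -0.18   0.085] max [ 0.598 -0.161  0.138] rect [ 585.  -172.3] [18.2 20.5] 35.3
scene tray 207 mean [ 0.572  -0.1748  0.0324] min [ 0.501 -0.212  0.022] max [ 0.631 -0.115  0.045] rect [ 569.9 -150.6] [ 86.5 131.8] 33.1
scene traylow 303 mean [ 0.57   -0.1758  0.0269] min [ 0.5   -0.212  0.008] max [ 0.631 -0.115  0.045] rect [ 568.5 -150.6] [ 88.3 134. ] 36.3
scene tub 128 mean [ 0.5809 -0.1667  0.0501] min [ 0.5   -0.211  0.046] max [ 0.616 -0.11   0.056] rect [ 557.5 -151.7] [ 61.  133.1] 56.5
scene base 639 mean [0.6214 0.2117 0.0159] min [0.451 0.101 0.009] max [0.736 0.33  0.022] rect [593.7 215.2] [285.5 229. ] 0.0
scene post 1440 mean [0.7027 0.2108 0.1109] min [0.447 0.1   0.05 ] max [0.75 0.33 0.25] rect [598.6 215. ] [229.7 302.5] 90.0
scene hook 180 mean [0.6206 0.2102 0.3024] min [0.559 0.2   0.251] max [0.653 0.223 0.35 ] rect [606.2 211.3] [22.2 93.8] 88.9
scene house 1109 mean [
[... 879 characters left out ...]
0.056] rect [ 559.3 -146.3] [ 54.9 133. ] 54.7
top base 719 mean [0.61   0.216  0.0154] min [0.403 0.101 0.009] max [0.735 0.33  0.022] rect [569.1 215.4] [228.6 331.1] 90.0
top post 839 mean [0.7128 0.2089 0.1114] min [0.461 0.1   0.05 ] max [0.75  0.33  0.247] rect [605.5 214.9] [288.  229.6] 0.1
top hook 18 mean [0.5786 0.2181 0.2973] min [0.559 0.215 0.284] max [0.595 0.221 0.311] rect [576.7 218.5] [ 5.3 36. ] 88.1
top house 718 mean [0.5587 0.2169 0.4397] min [0.54  0.172 0.37 ] max [0.656 0.265 0.495] rect [598. 218.] [ 92.4 114.9] 88.8
top housetop 455 mean [0.577  0.2177 0.5051] min [0.542 0.173 0.498] max [0.654 0.263 0.512] rect [599.6 215.6] [ 90.5 108.9] 83.6
[123 233] [166 264]
```

```bash
python3 - <<'E'
from h import *
for n in("scene","top"):
    f=np.load(n+".npz");w=f["w"];ok=f["d"]>0
    def box(lo,hi): return w[ok&(w>lo).all(-1)&(w<hi).all(-1)]
    def line(t,q):
        p=np.polyfit(q[:,1],q[:,0],1)
        for _ in range(3):
            r=q[:,0]-np.polyval(p,q[:,1]);g=q[abs(r)<max(.003,1.0*r.std())];p=np.polyfit(g[:,1],g[:,0],1)
        print(n,t,len(q),"slope deg",np.degrees(np.arctan(p[0])).round(1),"ymid",((q[:,1].min()+q[:,1].max())/2).round(4),"x at ymid",np.polyval(p,(q[:,1].min()+q[:,1].max())/2).round(4))
    line("ring",box([.56,-.25,.155],[.62,-.08,.21]))
    line("face",box([.52,.12,.38],[.57,.3,.49]))
    q=box([.6,.17,.06],[.68,.25,.2]);print(n,"post",len(q),np.median(q,0).round(4),q.min(0).round(3),q.max(0).round(3))
    q=box([.5,.1,.011],[.7,.33,.02]);q=q[(q[:,1]>.12)&(q[:,1]<.31)]
    print("base",cv2.minAreaRect((q[:,:2]*1000).astype(np.float32)),np.percentile(q,[2,98],axis=0).round(3).tolist())
    q=box([.535,.19,.27],[.62,.24,.345]);print("hook",len(q),np.median(q,0).round(4),q.min(0).round(3),q.max(0).round(3))
    q=q[q[:,2].argsort()];print(q[:25].round(3).tolist())
E
```

```text
scene ring 64 slope deg -12.7 ymid -0.1694 x at ymid 0.5886
scene face 783 slope deg 2.6 ymid 0.2159 x at ymid 0.5485
scene post 168 [0.6365 0.2076 0.1345] [0.626 0.198 0.061] [0.653 0.221 0.199]
base ((602.4279174804688, 212.96095275878906), (146.51535034179688, 104.92181396484375), 84.44050598144531) [[0.555, 0.144, 0.011], [0.648, 0.279, 0.02]]
hook 50 [0.5861 0.2139 0.3033] [0.559 0.209 0.284] [0.598 0.223 0.343]
[[0.577, 0.214, 0.284], [0.589, 0.223, 0.286], [0.57, 0.214, 0.286], [0.576, 0.209, 0.289], [0.592, 0.22, 0.289], [0.583, 0.214, 0.289], [0.562, 0.212, 0.289], [0.584, 0.21, 0.29], [0.57, 0.213, 0.29], [0.57, 0.209, 0.291], [0.564, 0.217, 0.292], [0.587, 0.212, 0.292], [0.595, 0.218, 0.292], [0.596, 0.214, 0.293], [0.561, 0.211, 0.294], [0.564, 0.218, 0.295], [0.595, 0.217, 0.296], [0.571, 0.218, 0.296], [0.583, 0.213, 0.297], [0.559, 0.21, 0.298], [0.589, 0.209, 0.299], [0.563, 0.217, 0.299], [0.594, 0.216, 0.3], [0.593, 0.211, 0.301], [0.561, 0.219, 0.303]]
top ring 35 slope deg -15.2 ymid -0.1661 x at ymid 0.5882
top face 558 slope deg 2.9 ymid 0.2194 x at ymid 0.5483
top post 85 [0.6361 0.2134 0.1363] [0.628 0.206 0.062] [0.643 0.223 0.198]
base ((599.1245727539062, 212.05874633789062), (135.5000457763672, 200.52911376953125), 11.916032791137695) [[0.557, 0.148, 0.011], [0.651, 0.284, 0.02]]
hook 18 [0.583  0.218  0.2974] [0.559 0.215 0.284] [0.595 0.221 0.311]
[[0.583, 0.218, 0.284], [0.582, 0.221, 0.286], [0.59, 0.22, 0.287], [0.584, 0.22, 0.289], [0.581, 0.217, 0.293], [0.562, 0.217, 0.296], [0.583, 0.216, 0.296], [0.588, 0.219, 0.297], [0.591, 0.216, 0.297], [0.591, 0.219, 0.298], [0.586, 0.216, 0.299], [0.595, 0.215, 0.299], [0.559, 0.22, 0.302], [0.561, 0.217, 0.304], [0.565, 0.216, 0.304], [0.591, 0.218, 0.304], [0.56, 0.22, 0.305], [0.561, 0.219, 0.311]]
```

```bash
cat >> h.py <<'E'
def grip(yaw,lean,flip=True):
    "tool rotation: z leans forward along heading yaw; tool x horizontal part opposite (flip)"
    c,s=np.cos(np.radians(yaw)),np.sin(np.radians(yaw));a=np.radians(lean)
    z=np.array([np.sin(a)*c,np.sin(a)*s,-np.cos(a)]);y=np.array([-s,c,0])*(1 if flip else -1)
    return np.stack([np.cross(y,z),y,z],1)
def plan(p1,R1,n,g=0,p0=None,R0=None,dec=3):
    s=state()
    if p0 is None:p0=s["tcp_pos"]
    if R0 is None:R0=Ro.from_euler('xyz',s["tcp_rot"],degrees=True).as_matrix()
    p0,p1=np.array(p0,float),np.array(p1,float)
    rv=Ro.from_matrix(R0.T@R1).as_rotvec();p,R=p0.copy(),R0.copy();rows=[]
    for i in range(n):
        t=R.T@(p0+(p1-p0)*(i+1)/n-p);d=np.round(np.r_[t/.1,rv/n/(np.pi/2)],dec)
        p=p+R@d[:3]*.1;R=R@Ro.from_rotvec(d[3:]*np.pi/2).as_matrix();rows.append([*map(float,d),g])
    for k in range(0,n,8):print(str([list(r) for r in rows[k:k+8]]).replace(" ",""))
    print("end",p.round(4));return p,R
E
python3 - <<'E'
from h import *
print(np.array(camera_params("wrist")["hand_eye"]).round(3).tolist())
R=grip(14,40);print(R.round(2))
s=state();R0=Ro.from_euler('xyz',s["tcp_rot"],degrees=True).as_matrix()
p,_=plan([.20,.40,.26],R0,5)
p,_=plan([.42,0,.26],R0,11,p0=p)
plan([.495,-.191,.222],R,8,p0=p,R0=R0)
E
```

```text
[[-0.001, -0.965, -0.261, 0.066], [1.0, -0.001, -0.0, -0.0], [0.0, -0.261, 0.965, -0.164], [0.0, 0.0, 0.0, 1.0]]
[[-0.74 -0.24  0.62]
 [-0.19  0.97  0.16]
 [-0.64  0.   -0.77]]
[[-0.206,-0.23,-0.098,0.0,0.0,0.0,0],[-0.207,-0.229,-0.098,0.0,0.0,0.0,0],[-0.206,-0.23,-0.098,0.0,0.0,0.0,0],[-0.207,-0.23,-0.098,0.0,0.0,0.0,0],[-0.206,-0.229,-0.098,0.0,0.0,0.0,0]]
end [0.2  0.4  0.26]
[[-0.278,-0.308,0.0,0.0,0.0,0.0,0],[-0.278,-0.309,0.0,0.0,0.0,0.0,0],[-0.278,-0.308,0.0,0.0,0.0,0.0,0],[-0.277,-0.308,0.0,0.0,0.0,0.0,0],[-0.278,-0.308,0.0,0.0,0.0,0.0,0],[-0.278,-0.309,0.0,0.0,0.0,0.0,0],[-0.278,-0.308,0.0,0.0,0.0,0.0,0],[-0.278,-0.308,0.0,0.0,0.0,0.0,0]]
[[-0.278,-0.309,0.0,0.0,0.0,0.0,0],[-0.278,-0.308,0.0,0.0,0.0,0.0,0],[-0.278,-0.308,0.0,0.0,0.0,0.0,0]]
end [0.4201 0.     0.26  ]
[[-0.146,-0.211,0.048,-0.013,-0.054,-0.036,0],[-0.129,-0.22,0.054,-0.013,-0.054,-0.036,0],[-0.112,-0.228,0.061,-0.013,-0.054,-0.036,0],[-0.093,-0.235,0.064,-0.013,-0.054,-0.036,0],[-0.074,-0.241,0.067,-0.013,-0.054,-0.036,0],[-0.055,-0.246,0.067,-0.013,-0.054,-0.036,0],[-0.035,-0.249,0.066,-0.013,-0.054,-0.036,0],[-0.016,-0.253,0.063,-0.013,-0.054,-0.036,0]]
end [ 0.495  -0.191   0.2221]
```

drive_tool --pt "-0.206 -0.23 -0.098 0 0 0 0" --pt "-0.207 -0.23 -0.098 0 0 0 0" --pt "-0.206 -0.23 -0.098 0 0 0 0" --pt "-0.207 -0.23 -0.098 0 0 0 0" --pt "-0.206 -0.23 -0.098 0 0 0 0" --pt "-0.278 -0.308 0 0 0 0 0" --pt "-0.278 -0.308 0 0 0 0 0" --pt "-0.278 -0.308 0 0 0 0 0"

```text
time: 1.8
tcp_pos: [0.2604, 0.2894, 0.2602]
tcp_rot: [180.0, 0.0, 166.8]
force: [0.9, 1.5, 0.7]
opening: 1.0
finger_force: 0.0
```

drive_tool --pt "-0.278 -0.308 0 0 0 0 0" --pt "-0.278 -0.308 0 0 0 0 0" --pt "-0.278 -0.308 0 0 0 0 0" --pt "-0.278 -0.308 0 0 0 0 0" --pt "-0.278 -0.308 0 0 0 0 0" --pt "-0.278 -0.308 0 0 0 0 0" --pt "-0.278 -0.308 0 0 0 0 0" --pt "-0.278 -0.308 0 0 0 0 0"

```text
time: 2.6
tcp_pos: [0.4207, -0.0017, 0.2602]
tcp_rot: [180.0, 0.0, 166.8]
force: [-0.2, 1.0, 0.6]
opening: 1.003
finger_force: 0.0
```

drive_tool --pt "-0.146 -0.211 0.048 -0.013 -0.054 -0.036 0" --pt "-0.129 -0.22 0.054 -0.013 -0.054 -0.036 0" --pt "-0.112 -0.228 0.061 -0.013 -0.054 -0.036 0" --pt "-0.093 -0.235 0.064 -0.013 -0.054 -0.036 0" --pt "-0.074 -0.241 0.067 -0.013 -0.054 -0.036 0" --pt "-0.055 -0.246 0.067 -0.013 -0.054 -0.036 0" --pt "-0.035 -0.249 0.066 -0.013 -0.054 -0.036 0" --pt "-0.016 -0.253 0.063 -0.013 -0.054 -0.036 0"

```text
time: 3.4
tcp_pos: [0.5139, -0.1789, 0.2417]
tcp_rot: [178.6, 37.3, -169.3]
force: [-0.4, -0.1, 0.6]
opening: 1.002
finger_force: 0.0
```

drive_tool --pt "0 0 0 0 0 0 0" --pt "0 0 0 0 0 0 0"

```text
time: 3.6
tcp_pos: [0.5155, -0.177, 0.2439]
tcp_rot: [179.2, 37.3, -168.4]
force: [-0.2, 0.1, -0.0]
opening: 0.998
finger_force: 0.0
```

```bash
cat > look.py <<'E'
from h import *
import sys
s=state();print(s["tcp_pos"],s["tcp_rot"],s["joint_positions"].round(0) if hasattr(s["joint_positions"],"round") else s["joint_positions"])
im,d=camera("wrist");w=cloud("wrist",d);np.savez("wrist.npz",im=im,w=w,d=d)
cv2.imwrite(f"pics/{sys.argv[1]}.png",im[:,:,::-1])
E
python3 look.py w1; python3 - <<'E'
from h import *
f=np.load("wrist.npz");w=f["w"];ok=f["d"]>0
def box(lo,hi): return w[ok&(w>lo).all(-1)&(w<hi).all(-1)]
q=box([.55,-.25,.155],[.64,-.08,.21]);p=np.polyfit(q[:,1],q[:,0],1) if len(q) else 0
print("ring",len(q),q.min(0).round(3),q.max(0).round(3),q.mean(0).round(4),np.degrees(np.arctan(p[0])))
for z in (.09,.11,.13):
    q=box([.55,-.22,z-.01],[.64,-.12,z+.01]);print("stem",z,len(q),q.min(0).round(3),q.max(0).round(3),np.median(q,0).round(4))
q=box([.53,-.23,.028],[.65,-.115,.040]);print("tray",cv2.minAreaRect((q[:,:2]*1000).astype(np.float32)))
E
```

```text
[ 0.51550494 -0.17703548  0.24393135] [ 179.22714242   37.31510621 -168.43451888] [ -48.    9.   97.   38.   60. -165.]
ring 657 [ 0.579 -0.195  0.155] [ 0.594 -0.141  0.2  ] [ 0.5863 -0.1687  0.1819] -12.674388356610187
stem 0.09 177 [ 0.577 -0.178  0.08 ] [ 0.594 -0.158  0.1  ] [ 0.5796 -0.17    0.0893]
stem 0.11 176 [ 0.578 -0.177  0.1  ] [ 0.583 -0.163  0.12 ] [ 0.5797 -0.1699  0.1103]
stem 0.13 199 [ 0.577 -0.178  0.12 ] [ 0.594 -0.162  0.14 ] [ 0.5795 -0.1698  0.1309]
tray ((587.3965454101562, -168.548095703125), (69.2048110961914, 83.27873229980469), 12.746206283569336)
```

View pics/w1.png

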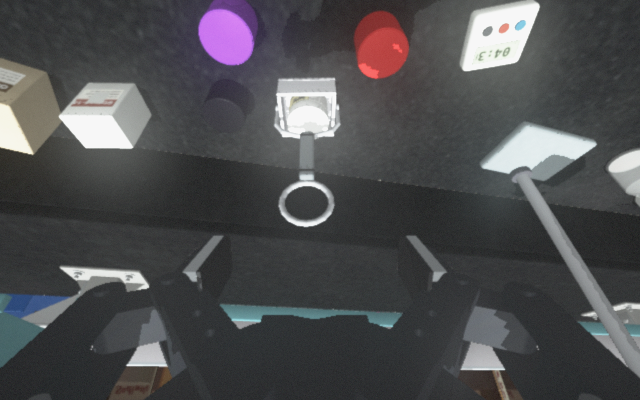

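The wrist view shows the white tub in the carrier at (308,110) and its ring at (306,203), between the two open fingers. The choice is confirmed. Joint 6 is near its limit, so I'll come in closer with a smaller lean.

```bash
python3 - <<'E'
from h import *
R=grip(12,37);plan([.541,-.1786,.168],R,5)
E
```

```text
[[0.053,-0.017,0.151,0.001,0.001,-0.001,0],[0.052,-0.016,0.15,0.001,0.001,-0.001,0],[0.052,-0.016,0.151,0.001,0.001,-0.001,0],[0.052,-0.015,0.151,0.001,0.001,-0.001,0],[0.052,-0.016,0.151,0.001,0.001,-0.001,0]]
end [ 0.541  -0.1786  0.168 ]
```

drive_tool --pt "0.052 -0.016 0.15 0.001 0.001 0 0" --pt "0.052 -0.016 0.15 0.001 0.001 0 0" --pt "0.052 -0.016 0.15 0.001 0.001 -0.001 0" --pt "0.052 -0.016 0.15 0.001 0.001 -0.001 0" --pt "0.052 -0.016 0.15 0.001 0.001 -0.001 0" --pt "0 0 0 0 0 0 0"

```text
time: 4.25
tcp_pos: [0.5508, -0.1711, 0.1789]
tcp_rot: [179.4, 35.5, -169.2]
force: [-0.8, 0.0, -0.1]
opening: 1.002
finger_force: 0.0
```

```bash
python3 - <<'E'
from h import *
s=state();print(np.round(s["tcp_pos"],4),np.round(s["tcp_rot"],1),np.round(s["joint_positions"],1))
R=grip(12,37);plan([.588,-.168,.104],R,6)
E
```

```text
[ 0.5508 -0.1711  0.1789] [ 179.4   35.5 -169.2] [ -42.8   16.4   98.4   38.3   49.8 -165.2]
[[0.022,-0.008,0.137,-0.0,-0.003,-0.002,0],[0.023,-0.008,0.138,-0.0,-0.003,-0.002,0],[0.024,-0.008,0.137,-0.0,-0.003,-0.002,0],[0.024,-0.007,0.137,-0.0,-0.003,-0.002,0],[0.025,-0.008,0.137,-0.0,-0.003,-0.002,0],[0.025,-0.008,0.137,-0.0,-0.003,-0.002,0]]
end [ 0.588 -0.168  0.104]
```

```bash
python3 - <<'E'
from h import *
R=grip(6,34);p,_=plan([.545,-.172,.169],R,4)
plan([.588,-.168,.104],R,6,p0=p,R0=R)
E
```

```text
[[0.026,0.0,0.012,0.009,0.004,0.011,0],[0.027,0.0,0.011,0.009,0.004,0.011,0],[0.026,0.0,0.012,0.009,0.004,0.011,0],[0.026,-0.0,0.012,0.009,0.004,0.011,0]]
end [ 0.545 -0.172  0.169]
[[0.001,-0.001,0.13,0.0,0.0,0.0,0],[0.001,-0.001,0.13,0.0,0.0,0.0,0],[0.001,-0.001,0.13,0.0,0.0,0.0,0],[0.001,-0.001,0.13,0.0,0.0,0.0,0],[0.001,-0.0,0.131,0.0,0.0,0.0,0],[0.001,-0.001,0.13,0.0,0.0,0.0,0]]
end [ 0.588  -0.168   0.1039]
```

drive_tool --pt "0.026 0 0.012 0.009 0.004 0.011 0" --pt "0.026 0 0.012 0.009 0.004 0.011 0" --pt "0.026 0 0.012 0.009 0.004 0.011 0" --pt "0.026 0 0.012 0.009 0.004 0.011 0" --pt "0 0 0.13 0 0 0 0" --pt "0 0 0.13 0 0 0 0" --pt "0 0 0 0 0 0 0"

```text
time: 4.95
tcp_pos: [0.5604, -0.1716, 0.1468]
tcp_rot: [179.9, 34.0, -174.1]
force: [-0.1, 0.3, 0.4]
opening: 1.0
finger_force: 0.0
```

```bash
python3 - <<'E'
from h import *
s=state();print(np.round(s["tcp_pos"],4),np.round(s["tcp_rot"],1),np.round(s["joint_positions"],1))
R=grip(8,34);plan([.588,-.168,.104],R,5)
E
```

```text
[ 0.5604 -0.1716  0.1468] [ 179.9   34.  -174.1] [ -40.1   19.1  100.1   37.1   42.1 -160. ]
[[0.002,0.001,0.102,-0.002,0.0,-0.004,0],[0.002,0.001,0.102,-0.002,0.0,-0.004,0],[0.001,0.001,0.102,-0.002,0.0,-0.004,0],[0.002,0.0,0.102,-0.002,0.0,-0.004,0],[0.002,0.0,0.102,-0.002,0.0,-0.004,0]]
end [ 0.588 -0.168  0.104]
```

Now reachable. I'll advance and close gently.

drive_tool --pt "0.002 0 0.1 -0.002 0 -0.004 0" --pt "0.002 0 0.1 -0.002 0 -0.004 0" --pt "0.002 0 0.1 -0.002 0 -0.004 0" --pt "0.002 0 0.1 -0.002 0 -0.004 0" --pt "0.002 0 0.1 -0.002 0 -0.004 0" --pt "0 0 0 0 0 0 0"

```text
time: 5.55
tcp_pos: [0.5874, -0.1687, 0.1055]
tcp_rot: [-179.7, 34.1, -171.8]
force: [-0.3, 0.5, -0.1]
opening: 1.006
finger_force: 0.0
```

drive_tool --pt "0 0 0 0 0 0 100" --pt "0 0 0 0 0 0 140" --pt "0 0 0 0 0 0 170" --pt "0 0 0 0 0 0 190" --pt "0 0 0 0 0 0 210" --pt "0 0 0 0 0 0 230" --pt "0 0 0 0 0 0 255" --pt "0 0 0 0 0 0 255" --squeeze 30

```text
time: 6.35
tcp_pos: [0.5873, -0.1694, 0.1072]
tcp_rot: [-179.6, 34.2, -171.8]
force: [-2.0, -2.4, 2.5]
opening: 0.154
finger_force: 29.2
```

drive_tool --pt "0 0 0 0 0 0 255" --pt "0 0 0 0 0 0 255" --pt "0 0 0 0 0 0 255" --squeeze 60

```text
time: 6.65
tcp_pos: [0.5874, -0.1692, 0.1073]
tcp_rot: [-179.6, 34.2, -171.8]
force: [-3.2, -2.3, 5.3]
opening: 0.12
finger_force: 58.6
```

```bash
python3 look.py w2; python3 - <<'E'
from h import *
s=state();print({k:np.round(s[k],3) for k in("tcp_pos","tcp_rot","joint_positions","opening","finger_force","force","moment")})
f=np.load("wrist.npz");w=f["w"];ok=f["d"]>0
q=w[ok&(w>[.55,-.25,.165]).all(-1)&(w<[.64,-.08,.21]).all(-1)];print(len(q),q.min(0),q.max(0),np.degrees(np.arctan(np.polyfit(q[:,1],q[:,0],1)[0])) if len(q)>5 else 0)
E
```

```text
[ 0.58737595 -0.16923741  0.1072697 ] [-179.56362162   34.20053638 -171.82709429] [ -38.   25.   99.   41.   38. -165.]
{'tcp_pos': array([ 0.587, -0.169,  0.107]), 'tcp_rot': array([-179.564,   34.202, -171.825]), 'joint_positions': array([ -38.052,   24.626,   99.319,   40.692,   37.911, -164.831]), 'opening': np.float64(0.122), 'finger_force': np.float64(58.555), 'force': array([-2.375, -3.014,  5.225]), 'moment': array([-0.333,  0.041, -0.276])}
1138 [ 0.55000749 -0.21634721  0.1650537 ] [ 0.56000485 -0.16532296  0.18542642] 0.2159741776879811
```

View pics/w2.png

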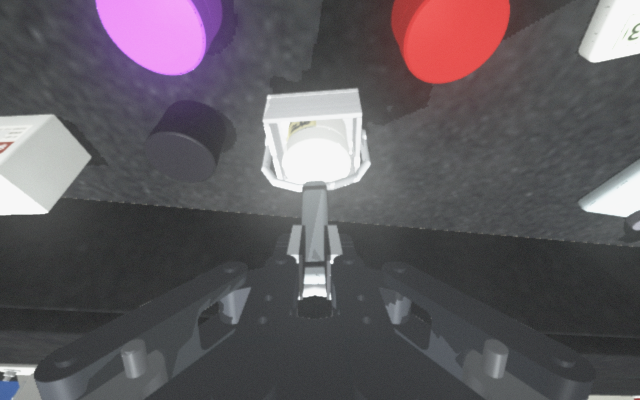

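The wrist view shows the fingers on the stem at (314,240) and the tub standing in the tray at (315,155). I'll lift gently first.

```bash
python3 - <<'E'
from h import *
s=state();R0=Ro.from_euler('xyz',s["tcp_rot"],degrees=True).as_matrix();p0=np.array(s["tcp_pos"])
p,R=plan(p0+[0.01,.02,.05],grip(2,34.2),8,g=255)
E
```

```text
[[-0.048,0.023,-0.043,0.004,0.0,0.007,255],[-0.048,0.023,-0.043,0.004,0.0,0.007,255],[-0.048,0.023,-0.043,0.004,0.0,0.007,255],[-0.048,0.023,-0.044,0.004,0.0,0.007,255],[-0.047,0.024,-0.043,0.004,0.0,0.007,255],[-0.047,0.024,-0.044,0.004,0.0,0.007,255],[-0.047,0.024,-0.043,0.004,0.0,0.007,255],[-0.046,0.024,-0.044,0.004,0.0,0.007,255]]
end [ 0.5974 -0.1493  0.1572]
```

drive_tool --pt "-0.048 0.023 -0.043 0.004 0 0.007 255" --pt "-0.048 0.023 -0.043 0.004 0 0.007 255" --pt "-0.048 0.023 -0.043 0.004 0 0.007 255" --pt "-0.048 0.023 -0.043 0.004 0 0.007 255" --pt "-0.047 0.024 -0.043 0.004 0 0.007 255" --pt "-0.047 0.024 -0.043 0.004 0 0.007 255" --pt "-0.047 0.024 -0.043 0.004 0 0.007 255" --pt "-0.047 0.024 -0.043 0.004 0 0.007 255" --squeeze 80

```text
time: 7.5
tcp_pos: [0.596, -0.1474, 0.1544]
tcp_rot: [179.6, 33.9, -178.0]
force: [-0.3, -0.3, -6.2]
opening: 0.098
finger_force: 78.2
```

```bash
python3 - <<'E'
from h import *
s=state();print({k:np.round(s[k],3) for k in("tcp_pos","tcp_rot","joint_positions","opening","finger_force","force","moment")})
p,R=plan([.56,-.06,.23],grip(-2.7,34.2),8,g=255)
p,R=plan([.46,.221,.232],grip(-2.7,34.2),18,g=255,p0=p,R0=R)
E
```

```text
{'tcp_pos': array([ 0.596, -0.147,  0.154]), 'tcp_rot': array([ 179.607,   33.858, -177.983]), 'joint_positions': array([ -33.87 ,   20.174,   96.425,   31.489,   39.484, -146.374]), 'opening': np.float64(0.098), 'finger_force': np.float64(78.213), 'force': array([-0.334, -0.262, -6.237]), 'moment': array([-0.004,  0.951,  0.046])}
[[-0.018,0.112,-0.101,0.004,-0.0,0.005,255],[-0.018,0.111,-0.101,0.004,-0.0,0.005,255],[-0.017,0.11,-0.102,0.004,-0.0,0.005,255],[-0.016,0.11,-0.103,0.004,-0.0,0.005,255],[-0.015,0.109,-0.103,0.004,-0.0,0.005,255],[-0.014,0.109,-0.104,0.004,-0.0,0.005,255],[-0.013,0.109,-0.105,0.004,-0.0,0.005,255],[-0.012,0.108,-0.106,0.004,-0.0,0.005,255]]
end [ 0.5599 -0.06    0.23  ]
[[0.051,0.154,-0.036,0.0,-0.0,0.0,255],[0.05,0.153,-0.035,0.0,-0.0,0.0,255],[0.051,0.154,-0.036,0.0,-0.0,0.0,255],[0.051,0.154,-0.035,0.0,-0.0,0.0,255],[0.05,0.153,-0.036,0.0,-0.0,0.0,255],[0.051,0.154,-0.035,0.0,-0.0,0.0,255],[0.051,0.154,-0.036,0.0,-0.0,0.0,255],[0.051,0.153,-0.035,0.0,-0.0,0.0,255]]
[[0.05,0.154,-0.036,0.0,-0.0,0.0,255],[0.051,0.154,-0.035,0.0,-0.0,0.0,255],[0.051,0.153,-0.036,0.0,-0.0,0.0,255],[0.05,0.154,-0.035,0.0,-0.0,0.0,255],[0.051,0.154,-0.036,0.0,-0.0,0.0,255],[0.051,0.153,-0.035,0.0,-0.0,0.0,255],[0.05,0.154,-0.036,0.0,-0.0,0.0,255],[0.051,0.154,-0.035,0.0,-0.0,0.0,255]]
[[0.051,0.153,-0.036,0.0,-0.0,0.0,255],[0.051,0.154,-0.036,0.0,-0.0,0.0,255]]
end [0.4599 0.221  0.232 ]
```

Weight is about 6 N, giving an expected travel of about 48 mm. Carrying it over.

drive_tool --pt "-0.018 0.11 -0.102 0.004 0 0.005 255" --pt "-0.018 0.11 -0.102 0.004 0 0.005 255" --pt "-0.017 0.11 -0.102 0.004 0 0.005 255" --pt "-0.016 0.11 -0.103 0.004 0 0.005 255" --pt "-0.015 0.11 -0.103 0.004 0 0.005 255" --pt "-0.014 0.11 -0.104 0.004 0 0.005 255" --pt "-0.013 0.11 -0.105 0.004 0 0.005 255" --pt "-0.012 0.11 -0.106 0.004 0 0.005 255"

```text
time: 8.3
tcp_pos: [0.5591, -0.0595, 0.2296]
tcp_rot: [-179.9, 33.8, 177.7]
force: [0.8, 0.2, -6.9]
opening: 0.093
finger_force: 78.7
```

drive_tool --pt "0.05 0.154 -0.035 0 0 0 255" --pt "0.05 0.154 -0.035 0 0 0 255" --pt "0.05 0.154 -0.035 0 0 0 255" --pt "0.05 0.154 -0.035 0 0 0 255" --pt "0.05 0.154 -0.035 0 0 0 255" --pt "0.05 0.154 -0.035 0 0 0 255" --pt "0.05 0.154 -0.035 0 0 0 255" --pt "0.05 0.154 -0.035 0 0 0 255"

```text
time: 9.1
tcp_pos: [0.5152, 0.0653, 0.2294]
tcp_rot: [-179.8, 33.7, 177.7]
force: [-0.5, 0.2, -7.1]
opening: 0.095
finger_force: 78.5
```

drive_tool --pt "0.05 0.154 -0.035 0 0 0 255" --pt "0.05 0.154 -0.035 0 0 0 255" --pt "0.05 0.154 -0.035 0 0 0 255" --pt "0.05 0.154 -0.035 0 0 0 255" --pt "0.05 0.154 -0.035 0 0 0 255" --pt "0.05 0.154 -0.035 0 0 0 255" --pt "0.05 0.154 -0.035 0 0 0 255" --pt "0.05 0.154 -0.035 0 0 0 255"

```text
time: 9.9
tcp_pos: [0.4716, 0.1897, 0.2296]
tcp_rot: [-179.6, 33.8, 177.8]
force: [1.0, 0.1, -6.5]
opening: 0.095
finger_force: 78.5
```

drive_tool --pt "0.05 0.12 -0.035 0 0 0 255" --pt "0.03 0.08 -0.02 0 0 0 255" --pt "0 0 0 0 0 0 255" --pt "0 0 0 0 0 0 255"

```text
time: 10.3
tcp_pos: [0.464, 0.2094, 0.2307]
tcp_rot: [-179.6, 33.9, 177.8]
force: [-0.4, -0.7, -6.3]
opening: 0.093
finger_force: 78.2
```

```bash
cat > rel.py <<'E'
from h import *
import sys
s=state();print({k:np.round(s[k],3) for k in("tcp_pos","tcp_rot","joint_positions","finger_force","force")})
t=np.array(s["tcp_pos"]);print("ring nominal",t+[0,0,.089])
for n in("scene","top"):
    im,d=camera(n);w=cloud(n,d);ok=d>0
    cv2.imwrite(f"pics/{n}_{sys.argv[1]}.png",im[:,:,::-1])
    r=t+[0,0,.062]
    q=w[ok&(abs(w-r)<[.025,.04,.042]).all(-1)]
    if len(q)>5:print(n,"ring",len(q),q.min(0).round(4),q.max(0).round(4),q.mean(0).round(4),"slope",np.degrees(np.arctan(np.polyfit(q[:,1],q[:,0],1)[0])).round(1),"tilt x/z",np.degrees(np.arctan(np.polyfit(q[:,2],q[:,0],1)[0])).round(1))
    # ring/hook pixel crop
    P=camera_params(n);K=np.array(P["camera_matrix"])
    for l,X in(("ringtop",t+[0,0,.089]),("seat",[.577,.216,.29]),("tip",[.561,.217,.3075])):
        c=np.array(P["R"])@X+P["t"];u=K@c;print(n,l,(u[:2]/u[2]).round(1))
E
python3 rel.py a; python3 - <<'E'
import cv2
a=cv2.imread("pics/scene_a.png")[90:250,200:360];b=cv2.imread("pics/top_a.png")[120:260,200:340]
import numpy as np
cv2.imwrite("pics/cmp_a.png",np.hstack([cv2.resize(a,(400,400),interpolation=2),cv2.resize(b,(400,400),interpolation=2)]))
E
```

```text
{'tcp_pos': array([0.464, 0.209, 0.231]), 'tcp_rot': array([-179.615,   33.945,  177.803]), 'joint_positions': array([ 16.986,   5.89 , 101.515, -16.656,  41.474, -61.247]), 'finger_force': np.float64(78.236), 'force': array([-0.377, -0.734, -6.297])}
ring nominal [0.46398761 0.20944954 0.31969891]
scene ring 73 [0.4399 0.1815 0.2516] [0.4782 0.2254 0.3227] [0.4654 0.1976 0.2866] slope 0.2 tilt x/z 13.2
scene ringtop [259.5 159.9]
scene seat [277.5 157.3]
scene tip [274.5 153.9]
top ring 20 [0.4658 0.1864 0.2913] [0.471  0.2366 0.3245] [0.4688 0.2236 0.3126] slope -4.2 tilt x/z 4.1
top ringtop [257.1 194.9]
top seat [254.3 172.4]
top tip [253.7 173.5]
```

View pics/cmp_a.png

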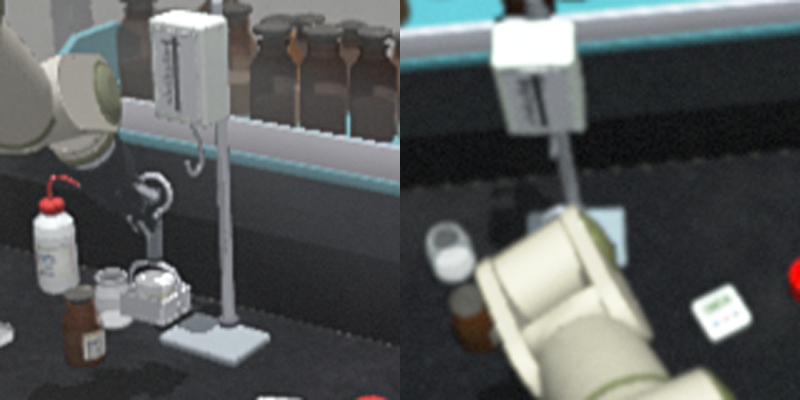

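The scene crop shows the hook tip at (275,154) and the ring top at (260,160). Both match the projections, so I'll bring the ring forward over the bowl.

```bash
python3 - <<'E'
from h import *
s=state();R0=Ro.from_euler('xyz',s["tcp_rot"],degrees=True).as_matrix()
p,R=plan([.53,.214,.2295],R0,8,g=255)
p,R=plan([.575,.214,.2295],R0,8,g=255,p0=p,R0=R0)
E
```

```text
[[-0.066,0.01,0.048,0.0,0.0,0.0,255],[-0.066,0.009,0.047,0.0,0.0,0.0,255],[-0.066,0.01,0.048,0.0,0.0,0.0,255],[-0.066,0.009,0.047,0.0,0.0,0.0,255],[-0.066,0.01,0.048,0.0,0.0,0.0,255],[-0.066,0.009,0.047,0.0,0.0,0.0,255],[-0.066,0.01,0.048,0.0,0.0,0.0,255],[-0.066,0.009,0.047,0.0,0.0,0.0,255]]
end [0.53   0.214  0.2295]
[[-0.047,0.002,0.031,0.0,0.0,0.0,255],[-0.046,0.003,0.032,0.0,0.0,0.0,255],[-0.047,0.002,0.031,0.0,0.0,0.0,255],[-0.046,0.003,0.032,0.0,0.0,0.0,255],[-0.047,0.002,0.031,0.0,0.0,0.0,255],[-0.047,0.003,0.032,0.0,0.0,0.0,255],[-0.046,0.002,0.031,0.0,0.0,0.0,255],[-0.047,0.003,0.032,0.0,0.0,0.0,255]]
end [0.575  0.214  0.2295]
```

drive_tool --pt "-0.066 0.01 0.047 0 0 0 255" --pt "-0.066 0.01 0.048 0 0 0 255" --pt "-0.066 0.01 0.047 0 0 0 255" --pt "-0.066 0.01 0.048 0 0 0 255" --pt "-0.066 0.01 0.047 0 0 0 255" --pt "-0.066 0.01 0.048 0 0 0 255" --pt "-0.066 0.01 0.047 0 0 0 255" --pt "-0.066 0.01 0.048 0 0 0 255"

```text
time: 11.2
tcp_pos: [0.531, 0.215, 0.2304]
tcp_rot: [-179.7, 34.2, 177.7]
force: [-0.2, -0.4, -6.5]
opening: 0.096
finger_force: 78.4
```

drive_tool --pt "0 0 0 0 0 0 255" --pt "0 0 0 0 0 0 255"

```text
time: 11.4
tcp_pos: [0.5304, 0.2149, 0.2304]
tcp_rot: [-179.7, 34.2, 177.7]
force: [1.2, 0.2, -7.0]
opening: 0.091
finger_force: 79.6
```

```bash
python3 rel.py b; python3 - <<'E'
from h import *
a=cv2.imread("pics/scene_b.png")[110:230,220:340]
cv2.imwrite("pics/cmp_b.png",cv2.resize(a,(600,600),interpolation=2))
s=state();R0=Ro.from_euler('xyz',s["tcp_rot"],degrees=True).as_matrix()
plan([.575,.214,.2295],R0,8,g=255)
E
```

```text
{'tcp_pos': array([0.53 , 0.215, 0.23 ]), 'tcp_rot': array([-179.713,   34.178,  177.722]), 'joint_positions': array([ 15.064,  11.876,  94.075, -14.874,  42.141, -64.361]), 'finger_force': np.float64(79.585), 'force': array([ 1.245,  0.187, -7.047])}
ring nominal [0.5304439  0.21490543 0.31944361]
scene ring 69 [0.5058 0.1867 0.2509] [0.5418 0.228  0.3218] [0.5282 0.2026 0.2856] slope -2.0 tilt x/z 10.7
scene ringtop [269.7 153.5]
scene seat [277.5 157.3]
scene tip [274.5 153.9]
top ring 8 [0.5314 0.2196 0.3118] [0.5364 0.2377 0.3217] [0.5333 0.229  0.3172] slope -2.5 tilt x/z -2.9
top ringtop [254.4 178.8]
top seat [254.3 172.4]
top tip [253.7 173.5]
[[-0.046,0.001,0.033,0.0,0.0,0.0,255],[-0.046,0.001,0.032,0.0,0.0,0.0,255],[-0.045,0.002,0.033,0.0,0.0,0.0,255],[-0.046,0.001,0.032,0.0,0.0,0.0,255],[-0.046,0.001,0.033,0.0,0.0,0.0,255],[-0.046,0.001,0.032,0.0,0.0,0.0,255],[-0.045,0.002,0.033,0.0,0.0,0.0,255],[-0.046,0.001,0.032,0.0,0.0,0.0,255]]
end [0.575  0.214  0.2295]
```

View pics/cmp_b.png

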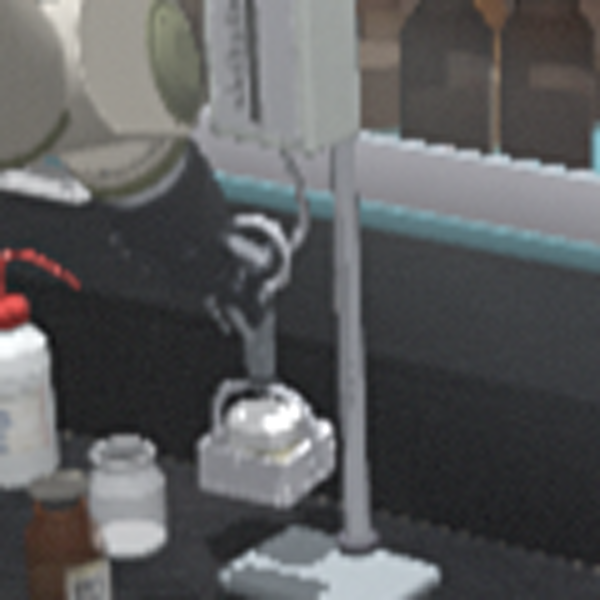

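The ring is in front of the tip at (270,153 full frame), clear and level. Continuing in, a little slower.

drive_tool --pt "-0.046 0.001 0.032 0 0 0 255" --pt "-0.046 0.001 0.032 0 0 0 255" --pt "-0.046 0.001 0.032 0 0 0 255" --pt "-0.046 0.001 0.032 0 0 0 255" --pt "-0.046 0.001 0.032 0 0 0 255" --pt "-0.046 0.001 0.032 0 0 0 255" --pt "-0.046 0.001 0.032 0 0 0 255" --pt "-0.046 0.001 0.032 0 0 0 255"

```text
time: 12.3
tcp_pos: [0.5756, 0.2138, 0.2298]
tcp_rot: [-179.7, 34.2, 177.7]
force: [-0.8, 0.3, -6.1]
opening: 0.093
finger_force: 78.9
```

drive_tool --pt "0 0 0 0 0 0 255" --pt "0 0 0 0 0 0 255"

```text
time: 12.5
tcp_pos: [0.5753, 0.2138, 0.23]
tcp_rot: [-179.7, 34.2, 177.7]
force: [0.1, -0.1, -5.7]
opening: 0.09
finger_force: 80.4
```

```bash
python3 rel.py c; python3 - <<'E'
from h import *
a=cv2.imread("pics/scene_c.png")[120:220,230:330]
cv2.imwrite("pics/cmp_c.png",cv2.resize(a,(600,600),interpolation=2))
s=state();R0=Ro.from_euler('xyz',s["tcp_rot"],degrees=True).as_matrix();print((R0.T@[0,0,-1]).round(3),(R0.T@[1,0,0]).round(3))
E
```

```text
{'tcp_pos': array([0.575, 0.214, 0.23 ]), 'tcp_rot': array([-179.721,   34.19 ,  177.714]), 'joint_positions': array([ 13.481,  15.716,  88.743, -13.289,  43.205, -67.076]), 'finger_force': np.float64(80.402), 'force': array([ 0.074, -0.083, -5.715])}
ring nominal [0.57533154 0.21379469 0.3190067 ]
scene ring 73 [0.5508 0.184  0.2504] [0.5978 0.2273 0.3327] [0.5763 0.2024 0.2945] slope 21.8 tilt x/z 11.2
scene ringtop [277.4 149.7]
scene seat [277.5 157.3]
scene tip [274.5 153.9]
top ringtop [254.1 168.2]
top seat [254.3 172.4]
top tip [253.7 173.5]
[0.562 0.004 0.827] [-0.827  0.042  0.561]
```

View pics/cmp_c.png

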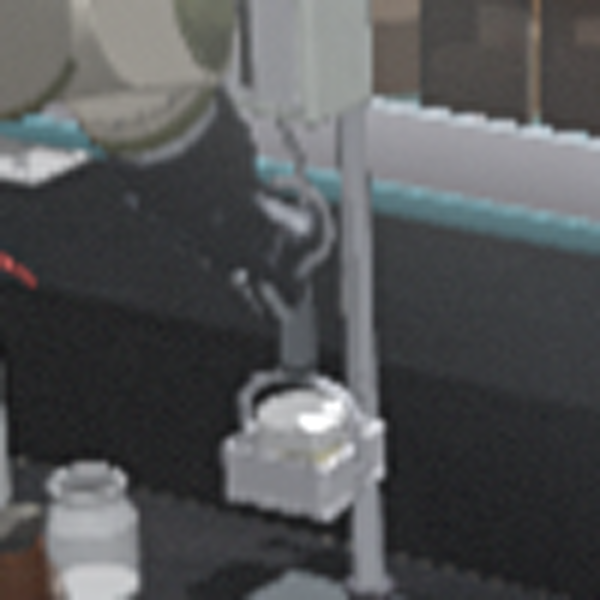

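drive_tool --pt "0.011 0 0.017 0 0 0 255" --pt "0.011 0 0.017 0 0 0 255" --pt "0.011 0 0.017 0 0 0 255" --pt "0.011 0 0.017 0 0 0 255" --pt "0.011 0 0.017 0 0 0 255" --pt "0.011 0 0.017 0 0 0 255" --pt "0.011 0 0.017 0 0 0 255" --pt "0.011 0 0.017 0 0 0 255"

```text
time: 13.4
tcp_pos: [0.5755, 0.2137, 0.2136]
tcp_rot: [-179.7, 34.2, 177.7]
force: [-0.7, 0.3, -7.5]
opening: 0.09
finger_force: 79.1
```

drive_tool --pt "0.011 0 0.017 0 0 0 255" --pt "0.011 0 0.017 0 0 0 255" --pt "0.011 0 0.017 0 0 0 255" --pt "0.011 0 0.017 0 0 0 255" --pt "0.011 0 0.017 0 0 0 255" --pt "0.011 0 0.017 0 0 0 255" --pt "0.011 0 0.017 0 0 0 255" --pt "0.011 0 0.017 0 0 0 255"

```text
time: 14.2
tcp_pos: [0.576, 0.2137, 0.1976]
tcp_rot: [-179.7, 34.2, 177.7]
force: [-0.0, 0.5, -5.4]
opening: 0.093
finger_force: 79.5
```

drive_tool --pt "0.006 0 0.008 0 0 0 255" --pt "0.006 0 0.008 0 0 0 255" --pt "0.006 0 0.008 0 0 0 255" --pt "0.006 0 0.008 0 0 0 255" --pt "0.006 0 0.008 0 0 0 255" --pt "0.006 0 0.008 0 0 0 255" --pt "0.006 0 0.008 0 0 0 255" --pt "0.006 0 0.008 0 0 0 255"

```text
time: 15.0
tcp_pos: [0.5756, 0.2137, 0.1897]
tcp_rot: [-179.7, 34.2, 177.7]
force: [0.3, 0.1, -5.0]
opening: 0.096
finger_force: 79.3
```

drive_tool --pt "0.006 0 0.008 0 0 0 255" --pt "0.006 0 0.008 0 0 0 255" --pt "0.006 0 0.008 0 0 0 255" --pt "0.006 0 0.008 0 0 0 255" --pt "0.006 0 0.008 0 0 0 255" --pt "0.006 0 0.008 0 0 0 255" --pt "0.006 0 0.008 0 0 0 255" --pt "0.006 0 0.008 0 0 0 255"

```text
time: 15.8
tcp_pos: [0.5752, 0.2136, 0.1817]
tcp_rot: [-179.7, 34.2, 177.7]
force: [0.6, -1.3, -4.4]
opening: 0.091
finger_force: 79.0
```

drive_tool --pt "0.006 0 0.008 0 0 0 255" --pt "0.006 0 0.008 0 0 0 255" --pt "0.006 0 0.008 0 0 0 255" --pt "0.006 0 0.008 0 0 0 255" --pt "0.006 0 0.008 0 0 0 255" --pt "0.006 0 0.008 0 0 0 255" --pt "0.006 0 0.008 0 0 0 255" --pt "0.006 0 0.008 0 0 0 255"

```text
time: 16.6
tcp_pos: [0.5749, 0.2136, 0.1736]
tcp_rot: [-179.7, 34.2, 177.7]
force: [2.2, -0.6, -3.5]
opening: 0.09
finger_force: 78.8
```

drive_tool --pt "0 0 0 0 0 0 255" --pt "0 0 0 0 0 0 255"

```text
time: 16.8
tcp_pos: [0.5748, 0.2136, 0.1737]
tcp_rot: [-179.7, 34.2, 177.7]
force: [1.9, -0.9, -2.6]
opening: 0.091
finger_force: 78.9
```

drive_tool --pt "0.004 0 0.009 0 0 0 255" --pt "0.004 0 0.009 0 0 0 255" --pt "0.004 0 0.009 0 0 0 255" --pt "0.004 0 0.009 0 0 0 255" --pt "0.004 0 0.009 0 0 0 255" --pt "0.004 0 0.009 0 0 0 255" --pt "0.004 0 0.009 0 0 0 255" --pt "0.004 0 0.009 0 0 0 255"

```text
time: 17.6
tcp_pos: [0.5762, 0.2136, 0.1658]
tcp_rot: [-179.7, 34.2, 177.7]
force: [1.1, 0.5, -0.5]
opening: 0.086
finger_force: 79.4
```

drive_tool --pt "0.006 0 0.008 0 0 0 255" --pt "0.006 0 0.008 0 0 0 255" --pt "0.006 0 0.008 0 0 0 255" --pt "0.006 0 0.008 0 0 0 255" --pt "0.006 0 0.008 0 0 0 255" --pt "0.006 0 0.008 0 0 0 255" --pt "0 0 0 0 0 0 255" --pt "0 0 0 0 0 0 255"

```text
time: 18.4
tcp_pos: [0.5759, 0.2135, 0.1599]
tcp_rot: [-179.7, 34.2, 177.7]
force: [1.4, 0.4, -0.6]
opening: 0.089
finger_force: 79.2
```

```bash
cat > frc.py <<'E'
from h import *
F=[]
for i in range(6):
    camera("scene");F.append(state()["force"])
F=np.array(F);s=state();print(F.mean(0).round(2),F.std(0).round(2),np.round(s["tcp_pos"],4),np.round(s["moment"],2),s["time"])
E
python3 frc.py
```

```text
[ 0.79  0.27 -0.93] [0.52 0.5  0.46] [0.5759 0.2135 0.16  ] [0.05 0.26 0.01] 18.7
```

drive_tool --pt "0.005 0 0.009 0 0 0 255" --pt "0.005 0 0.009 0 0 0 255" --pt "0.005 0 0.009 0 0 0 255" --pt "0.005 0 0.009 0 0 0 255" --pt "0.005 0 0.009 0 0 0 255" --pt "0.005 0 0.009 0 0 0 255" --pt "0 0 0 0 0 0 255"

```text
time: 19.4
tcp_pos: [0.5764, 0.2135, 0.1536]
tcp_rot: [-179.7, 34.2, 177.7]
force: [1.4, 0.0, -0.4]
opening: 0.091
finger_force: 79.4
```

```bash
sed -i 's/range(6)/range(40)/' frc.py; python3 frc.py
```

```text
[ 0.8   0.64 -0.33] [0.44 0.51 0.47] [0.5764 0.2134 0.1537] [0.08 0.17 0.07] 21.4
```

drive_tool --pt "0.003 0.003 0.01 0 0 0 255" --pt "0.003 0.003 0.01 0 0 0 255" --pt "0.003 0.003 0.01 0 0 0 255" --pt "0.003 0.003 0.01 0 0 0 255" --pt "0 0 0 0 0 0 255"

```text
time: 21.9
tcp_pos: [0.5777, 0.2145, 0.1496]
tcp_rot: [-179.7, 34.2, 177.7]
force: [0.6, -0.5, 0.4]
opening: 0.092
finger_force: 80.4
```

```bash
python3 frc.py; python3 - <<'E'
from h import *
im,d=camera("scene");a=im[110:230,220:340,::-1];cv2.imwrite("pics/cmp_d.png",cv2.resize(a,(600,600),interpolation=2))
E
```

```text
[ 0.42 -0.8   0.2 ] [0.4  0.52 0.53] [0.5777 0.2146 0.1497] [-0.04  0.2  -0.01] 23.9
```

View pics/cmp_d.png

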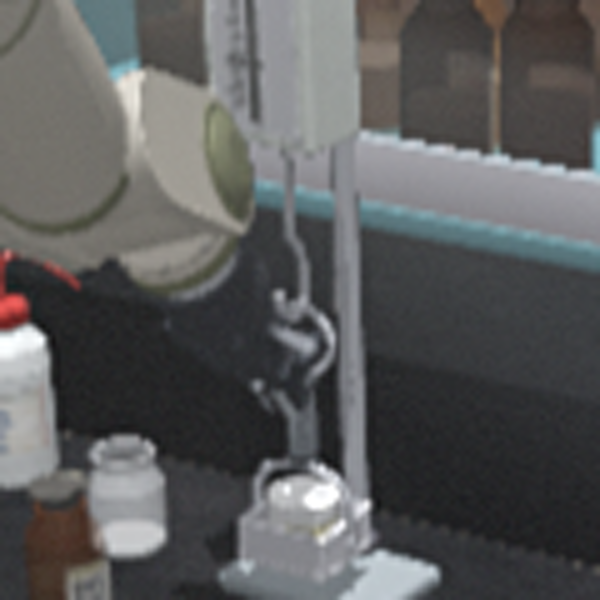

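The hook is well down with the ring in its bowl, at (278,172 full frame), and the balance carries about the whole weight. I'll ease the side force, relax the grip, then open slowly.

drive_tool --pt "0 -0.003 0 0 0 0 255" --pt "0 -0.003 0 0 0 0 255" --pt "0 0 0 0 0 0 255" --squeeze 40

```text
time: 24.25
tcp_pos: [0.5777, 0.214, 0.1498]
tcp_rot: [-179.7, 34.2, 177.7]
force: [0.1, -0.7, 0.8]
opening: 0.091
finger_force: 80.0
```

drive_tool --pt "0 0 0 0 0 0 255" --pt "0 0 0 0 0 0 255" --pt "0 0 0 0 0 0 255" --squeeze 20

```text
time: 24.55
tcp_pos: [0.5777, 0.214, 0.1498]
tcp_rot: [-179.7, 34.2, 177.7]
force: [0.8, -0.2, -0.0]
opening: 0.091
finger_force: 80.0
```

```bash
sed -i 's/range(40)/range(25)/' frc.py; python3 frc.py
```

```text
[0.47 0.2  0.11] [0.4  0.42 0.44] [0.5777 0.214  0.1497] [ 0.04  0.24 -0.  ] 25.8
```

drive_tool --pt "0 0 0 0 0 0 232" --pt "0 0 0 0 0 0 228" --pt "0 0 0 0 0 0 224" --pt "0 0 0 0 0 0 220" --pt "0 0 0 0 0 0 217"

```text
time: 26.3
tcp_pos: [0.5776, 0.2139, 0.1497]
tcp_rot: [-179.7, 34.2, 177.7]
force: [0.6, -0.6, -0.1]
opening: 0.152
finger_force: 31.5
```

drive_tool --pt "0 0 0 0 0 0 214" --pt "0 0 0 0 0 0 211" --pt "0 0 0 0 0 0 208" --pt "0 0 0 0 0 0 205" --pt "0 0 0 0 0 0 202" --pt "0 0 0 0 0 0 199"

```text
time: 26.9
tcp_pos: [0.5777, 0.214, 0.1497]
tcp_rot: [-179.7, 34.2, 177.7]
force: [0.0, 0.3, -1.1]
opening: 0.22
finger_force: 0.0
```

drive_tool --pt "0 0 0 0 0 0 190" --pt "0 0 0 0 0 0 170" --pt "0 0 0 0 0 0 150" --pt "0 0 0 0 0 0 120" --pt "0 0 0 0 0 0 90" --pt "0 0 0 0 0 0 60" --pt "0 0 0 0 0 0 60" --pt "0 0 0 0 0 0 60"

```text
time: 27.7
tcp_pos: [0.5777, 0.214, 0.1497]
tcp_rot: [-179.7, 34.2, 177.7]
force: [0.4, -0.1, -0.3]
opening: 0.769
finger_force: 0.0
```

```bash
sed -i 's/range(25)/range(5)/' frc.py; python3 frc.py; python3 - <<'E'
from h import *
w=[]
for i in range(3):
    im,d=camera("scene");q=cloud("scene",d)[d>0];g=q[(abs(q-[.577,.214,.08])<[.06,.06,.03]).all(-1)];w.append(g.mean(0).round(4))
print(w)
a=im[110:230,220:340,::-1];cv2.imwrite("pics/cmp_e.png",cv2.resize(a,(600,600),interpolation=2))
E
```

```text
[ 0.07  0.24 -0.51] [0.49 0.67 0.43] [0.5777 0.214  0.1497] [-0.06  0.26 -0.01] 27.95
[array([0.5696, 0.2078, 0.0768]), array([0.5691, 0.2078, 0.0765]), array([0.57  , 0.2076, 0.0771])]
```

View pics/cmp_e.png

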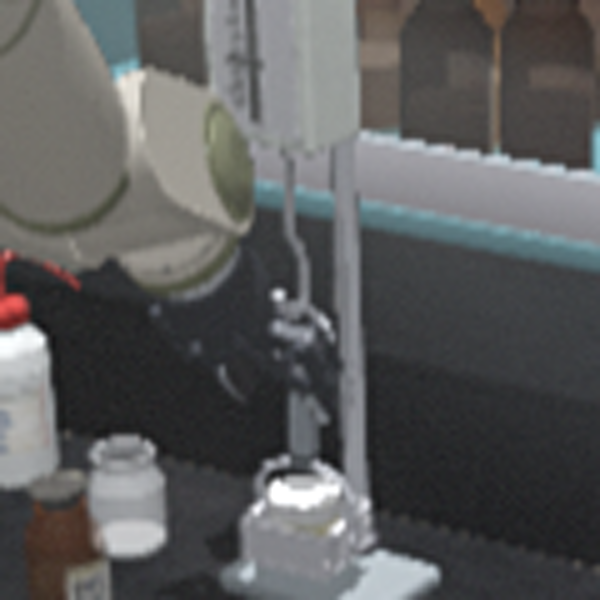

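The carrier hangs freely with the fingers open on either side of the stem. I'll back out along the tool axis.

drive_tool --pt "0 0 0 0 0 0 20" --pt "0 0 -0.04 0 0 0 0" --pt "0 0 -0.06 0 0 0 0" --pt "0 0 -0.08 0 0 0 0" --pt "0 0 -0.1 0 0 0 0" --pt "0 0 -0.1 0 0 0 0"

```text
time: 28.7
tcp_pos: [0.5559, 0.2151, 0.1822]
tcp_rot: [-179.7, 34.2, 177.7]
force: [0.2, 0.1, -0.0]
opening: 1.0
finger_force: 0.0
```

drive_tool --pt "0 0 -0.1 0 0 0 0" --pt "0 0 -0.15 0 0 0 0" --pt "0 0 -0.15 0 0 0 0" --pt "0 0 -0.2 0 0 0 0" --pt "0 0 -0.2 0 0 0 0" --pt "0 0 -0.2 0 0 0 0" --pt "0 0 -0.1 0 0 0 0" --pt "0 0 0 0 0 0 0"

```text
time: 29.5
tcp_pos: [0.4943, 0.2183, 0.2739]
tcp_rot: [-179.8, 34.3, 177.7]
force: [0.8, 0.0, -0.7]
opening: 0.999
finger_force: 0.0
```

drive_tool --pt "0 0 0 0 0 0 0" --pt "0 0 0 0 0 0 0" --pt "0 0 0 0 0 0 0" --pt "0 0 0 0 0 0 0" --pt "0 0 0 0 0 0 0" --pt "0 0 0 0 0 0 0" --pt "0 0 0 0 0 0 0" --pt "0 0 0 0 0 0 0"

```text
time: 30.3
tcp_pos: [0.4947, 0.218, 0.2722]
tcp_rot: [-179.7, 34.2, 177.7]
force: [0.0, -0.4, 0.4]
opening: 1.0
finger_force: 0.0
```

```bash
python3 - <<'E'
from h import *
w=[]
for i in range(8):
    im,d=camera("scene");q=cloud("scene",d)[d>0];g=q[(abs(q-[.577,.214,.08])<[.06,.06,.03]).all(-1)];w.append(g.mean(0))
w=np.array(w);print(w.round(4),state()["time"])
a=im[110:230,220:340,::-1];cv2.imwrite("pics/cmp_f.png",cv2.resize(a,(600,600),interpolation=2))
E
```

```text
[[0.5702 0.2079 0.0771]
 [0.5701 0.2079 0.077 ]
 [0.5697 0.2081 0.0769]
 [0.5694 0.2081 0.0772]
 [0.5707 0.2082 0.0774]
 [0.5703 0.2077 0.0774]
 [0.5699 0.2082 0.0768]
 [0.5698 0.208  0.0775]] 30.7
```

View pics/cmp_f.png

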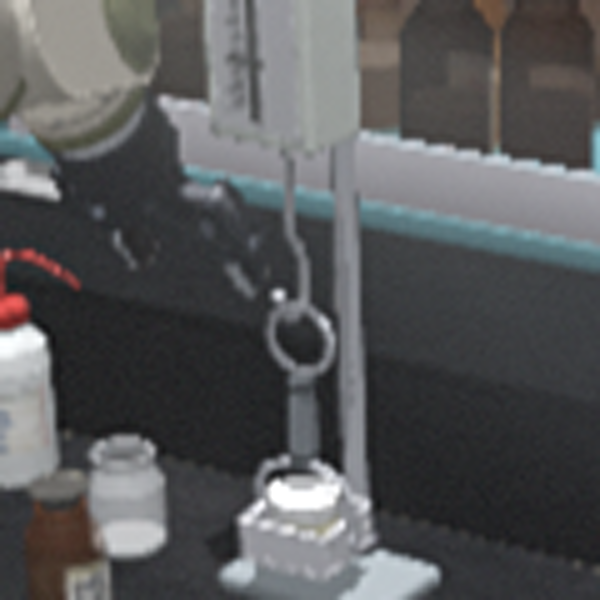

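The carrier hangs upright and still, with its ring in the hook at (279,172 full frame), the tub in the tray and the gripper clear. Handing in.

```bash
python3 -c "
from workcell import ticket
print(ticket.close_job())"
```

```text
the job is handed in; nothing more can be done
None
```

I hung the carrier by its ring on the balance hook with the tub still in it, and handed the job in at about 31 s. The last picture showed it hanging upright and still with the gripper clear; the hand-in returned no verdict.

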